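# Crack the stuck lid of a dry box and hold it ajar

## Robot

A 6-joint arm with a two-finger parallel gripper is mounted at the origin on a cart in front of the work surface, level with it; the furniture and walls round the work are solid. World frame = base frame: x ahead of the robot, y to its left, z up, the work surface at z = 0. Lengths are in m, angles in degrees, forces in N, time in s.
With the tool pointing down it reaches from about 0.25 to 0.8 m from the base axis. Payload 8.5 kg.
Tool frame: the origin (TCP) lies on the centre line of the jaws, within the pads' length; the fingertips stand 8 mm ahead of it and the grasp point (between the pads) lies 11 mm behind it; z points along the fingers, x is the direction in which the jaws open and shut, and the axes are right-handed (so a half turn about z gives the same grasp; the last joint's range is limited). The gripper opens to 85 mm and grips with 20 to 120 N. Pads are 22 mm wide; open, the fingers measure 114 mm over their backs; the gripper's body (76 mm by 85 mm) begins 54 mm behind the grasp point. The pads swing forward as they close: fully open they stand 13 mm farther back than shut.
Start: joints at [-74.427, 13.648, -0.773, 75.585, 0, 90], TCP at [0.141, -0.506, 0.239] pointing down, gripper open.
Joint ranges: [-152.45, 152.45], [-59.26, 108.67], [-65.41, 83.53], [-104.44, 129.93], [-82.83, 76.93], [-180, 180]. Speed limits (degrees/s): [127.2, 127.2, 159.86, 180, 180, 180].

## Interface

Orientations are given as [roll, pitch, yaw] about the fixed x, y, z axes, in that order (R = Rz(yaw) Ry(pitch) Rx(roll)).
In Python, from station import env gives the robot as it stands.
- The arm moves only by the tool drive_tool, never from a script. Its argument "moves" is a list of rows, each a list of 3 entries, a list of its own where there are three numbers: the turn, a rotation vector about the tool's x, y, z in rad, then the shift along the tool's x, y, z in units of 25 mm (1.0 is 25 mm), then the finger opening in mm, from 0 to 85.4. A call has 1 to 8 rows; each row shifts and turns the commanded pose from where the row before left it, along the tool's axes as they then stand; what a row does not reach is not made up. A row lasts 1/12 s, in which the tool goes at most 41.7 mm and 7.16 degrees, less where a joint would pass 70% of its speed; a pose out of reach is approached as far as the arm can. A call is refused whole if a number of a shift passes 1 or a number of a turn 0.125, either way. A call with a gripper value outside its range is refused whole. The fingers move at their own pace and stop on an object; the grip force is fixed at half the most. Time passes only in rows, so rows that do not move let the fingers close. It gives the time, the measured TCP pose, the force and the opening at its end, in the units of the state.
- env.observe(): the state, without advancing time (a new reading comes with each control period).
- env.get_image(name): name is "scene" or "top"; returns a dict with "frame" (420x560x3 uint8, red, green, blue), "intrinsics" (3x3 intrinsics, pixels), "rvec" (rotation vector, rad) and "tvec" (3), from world to camera coordinates, as OpenCV has them. Camera axes: x right, y down, z forward; pixel columns grow to the right and rows downward; lengths in m; the calibration is good to about 2 mm. A picture is of the moment at which its call begins. There is no depth.
- env.finish_job(): hands the job in, once; it reports no verdict.
The state is a dict: "clock": time; "joints": joint angles; "joint_velocities": joint speeds; "joint_torque": joint torques, N m; "ee_pos": TCP position; "tcp_rot": TCP orientation; "contact_force": force on the tool from outside, world axes, zero at the start; "ft_torque": the same for the moment, N m; "grip_width": finger opening in m.
Only numpy, scipy, OpenCV 4.12 (cv2) and the standard library are available. Lean on these libraries where they do the work, as an engineer would, in place of code of your own. Each camera call takes 0.05 s, during which the arm holds its last target.

## Task

The lid of the blue-topped dry box is held by one turn-clip and its seal has stuck. Take the orange slot key from its block, use the key (not the fingers) to turn the clip anticlockwise right off the lid, and stand the key back in its block. Then take the lid's handle, pull it free of the sticky seal without letting it fly open, and finish still holding the lid in the gripper, at rest about a finger's breadth (2 cm) ajar at its front, with the mug and tape measure left where they stand.

Things in the scene. Friction and masses are not known exactly. Their poses are not given: they have to be found in the camera images.
- key_grip (a point): Centre of the orange grip of the loose, upright slot key (105 mm tall, 90 g). Grip 16 mm thick (own x), 40 wide (y), 44 tall (z, up): take it from above by the 16 mm faces. Below: dark flange 42 mm across, its underside 26.5 mm below this point; shank 14 mm across; flat steel blade 4 mm thick (x), 22 wide (y), 14 long. The blade's end is 83 mm below this point.
- key_tip (a point): Middle of the end of the key's blade, 83 mm below key_grip on the key's axis; same axes as key_grip.
- holder_mouth (a point): Centre of the mouth of the grey key block, on its top face 68 mm above the bench. Fixed block, 64 x 64 mm, with a 24 x 24 mm square hole deeper than the key needs; the key stands in it with its flange flat on the top face, blade end 57 mm below this point, in any yaw. Block and black mug may stand on either side of the box.
- clip_slot (a point): Floor of the slot in the turn-clip's head, on its vertical axis, on a boss in front of the box, 90 mm above the bench. The slot, 9 mm wide, open at both ends, runs along this point's own y between two dark round-topped ridges 12 mm high, 8.5 mm thick, on a red head. The key's blade goes down into it to the floor. x is the way the clip's red arm points; it turns with the clip.
- clip (a joint): Angle of the turn-clip (rad): 0 with its red arm pointing straight at the box, over the lid's front lip; grows anticlockwise from above to a stop at 1.15. Clear of the lid from about 0.9, undone above 1.0. Friction 0.06 N m; stays where it is left. The blade has about 0.25 rad of play either way in the slot.
- lid_handle (a point): Centre of the lid's black round handle bar, 14 mm thick, 96 mm long along this point's own y, level, 34 mm above the lid's top and 116 mm above the bench when shut. Posts 42 mm either side. x points to the back of the box, towards the hinge; it moves with the lid.
- lid_hinge (a point): Middle of the lid's hinge axis (along this point's y) at the back edge of the box, 74 mm above the bench. The handle bar is at x = -128 mm, z = +42 mm from it when shut; the lid's front edge is 173 mm in front of it. The box is fixed, 160 mm deep, 180 mm wide, 82 mm high with the lid.
- lid (a joint): Opening angle of the lid (rad), 0 shut, growing as the front rises; 0.12 opens the front edge by 2 cm. The seal holds with a peak of about 15 N at the handle over the first few mm, then lets go suddenly at about 0.025; after that only the lid's weight (2 N at the handle) pulls it down, and let go it sinks back below 0.06.
- mug: Black mug, 82 mm across, 114 mm with its handle, 97 mm high; loose bystander. Origin: centre of its underside.
- tape_measure: Yellow tape measure, 34 x 80 x 66 mm; loose bystander. Origin: centre of its underside.

How it is judged (in metres and radians):
On the way, in this order (a step that is already met when the one before it is completed fails the run):
1. the key is lifted out of its block by the gripper (z of key_tip in the frame of holder_mouth above 0.003 m and contact force between the fingers and key above 1 N), for 0.1 s.
2. the clip is turned off the lid with the held key (value of joint clip above 1 rad and horizontal distance between key_tip and clip_slot below 0.012 m and z of key_tip in the frame of clip_slot below 0.012 m and contact force between the fingers and key above 1 N), for 0.05 s.
3. the key stands in its block again, let go, the lid still shut (horizontal distance between key_tip and holder_mouth below 0.015 m and z of key_tip in the frame of holder_mouth below -0.05 m and angle between key_tip's own z axis and vertical below 0.15 rad and contact force between the fingers and key below 0.1 N and value of joint lid below 0.02 rad), for 0.2 s.
4. the lid is broken free of its seal by the gripper (value of joint lid above 0.07 rad and contact force between the fingers and lid above 0.5 N), for 0.1 s.
At the end, for the whole second after the job is handed in: The gripper still holds the lid, at rest, its opening angle between 0.07 and 0.21 rad (front edge about 12 to 36 mm up); the clip is turned past 1.0 rad; the key stands upright in its block, flange down to within 7 mm of the block's top (all of step 4 and value of joint lid below 0.21 rad and velocity of joint lid between -0.05 and 0.05 rad/s and value of joint clip above 1 rad and horizontal distance between key_tip and holder_mouth below 0.015 m and z of key_tip in the frame of holder_mouth below -0.05 m and angle between key_tip's own z axis and vertical below 0.15 rad); the arm keeps its last pose, push and grip.
It fails at once if the lid flies open (past 0.35 rad, 6 cm at the front) (value of joint lid above 0.35 rad).
It fails at once if the clip is pushed round by the gripper itself (contact force between the fingers and clip above 1 N).
It fails at once if the mug or tape measure is shifted by more than 3 cm (distance of any of mug, tape_measure from where it was at the start of the episode above 0.03 m).
It also fails if it takes over 62 s, if anything falls off the work surface, if the arm or the gripper's body presses on something with over 40 N, if the wrist force passes 120 N, or if a joint passes its speed limit or range.

## Working session

There is one attempt and no reset: what is moved stays moved. The work goes in short steps, Python scripts to look and compute and a tool call to move; the robot and the scene stay as the last step left them, time stands still between calls to the robot, and variables do not carry over. Pictures are saved under pics/ and viewed, and the job is handed in when it is done.

Besides the shell and the picture viewer there is one more tool, called after "Call:" as name(argument=value, ...) on one line, values as JSON. drive_tool: Moves the arm, as the interface text tells. Its arguments: {"type":"object","properties":{"moves":{"type":"array"}},"required":["moves"]}

```bash
mkdir -p pics; ls; cat > h.py <<'E'
import numpy as np,cv2
from station import env
def snap(name,fn):
    d=env.get_image(name); cv2.imwrite('pics/'+fn,d['frame'][:,:,::-1]); return d
def ray(d,uv):
    R=cv2.Rodrigues(np.array(d['rvec'],float))[0];t=np.array(d['tvec'],float).ravel()
    v=R.T@np.linalg.inv(np.array(d['intrinsics']))@np.array([uv[0],uv[1],1.]);return -R.T@t,v
def onz(d,uv,z):
    c,v=ray(d,uv);return c+v*(z-c[2])/v[2]
def proj(d,p):
    return cv2.projectPoints(np.array(p,float).reshape(-1,3),np.array(d['rvec'],float),np.array(d['tvec'],float),np.array(d['intrinsics'],float),None)[0].reshape(-1,2)
E
python3 - <<'E'
from h import *
import pickle
a=snap('scene','s0.png');b=snap('top','t0.png')
pickle.dump((a,b),open('d0.pkl','wb'))
for d in(a,b):print(ray(d,(280,210)),d['intrinsics'])
print(env.observe())
E
```

```text
pics
(array([-0.39246689,  0.64943529,  0.66585486]), array([ 0.76098895, -0.46604136, -0.45145798])) [[436.7470308    0.         278.3366523 ]
 [  0.         436.7470308  205.66471929]
 [  0.           0.           1.        ]]
(array([0.24724065, 0.08198489, 1.5403372 ]), array([ 2.14934131e-01, -2.57272842e-05, -9.76637286e-01])) [[510.67123579   0.         280.87203458]
 [  0.         510.67123579 208.07874804]
 [  0.           0.           1.        ]]
{'clock': 0.1, 'joints': array([-7.44291761e+01,  1.36796814e+01, -8.11961136e-01,  7.55840204e+01,
        3.23385473e-05,  8.99998013e+01]), 'joint_velocities': array([-0.0678763 , -0.03887179,  0.16757484, -0.03013117,  0.06271901,
       -0.01496937]), 'joint_torque': array([ 4.24482660e-04, -5.39722359e+01,  3.46997130e+01,  1.34101143e-02,
       -5.79964262e-05, -1.24503224e-06]), 'ee_pos': array([ 0.14082928, -0.50538661,  0.23872314]), 'tcp_rot': array([-1.79999967e+02,  7.56629005e-02, -7.44289774e+01]), 'contact_force': array([ 0.55904656, -0.45377978,  0.75330616]), 'ft_torque': array([0.01242793, 0.00734499, 0.07126739]), 'grip_width': 0.0852951007951746}
```

View pics/s0.png

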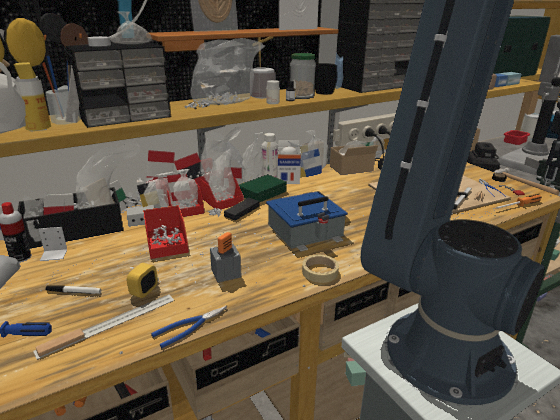

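View pics/t0.png

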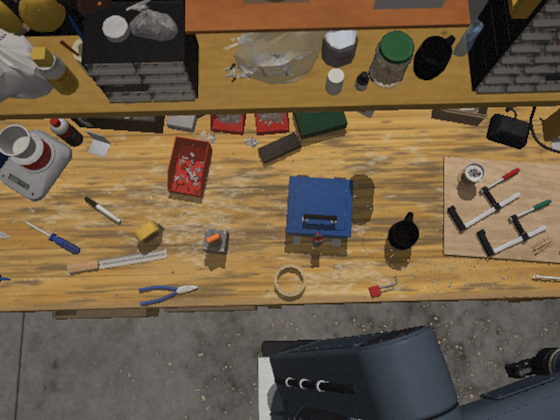

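```bash
python3 - <<'E'
from h import *
import pickle
a,b=pickle.load(open('d0.pkl','rb'))
t=b['frame'][:,:,::-1];s=a['frame'][:,:,::-1]
A=cv2.resize(t[165:265,190:365],None,fx=4.4,fy=4.4,interpolation=cv2.INTER_CUBIC)
B=cv2.resize(s[180:290,200:360],None,fx=5,fy=5,interpolation=cv2.INTER_CUBIC)
cv2.imwrite('pics/t0z.png',A);cv2.imwrite('pics/s0z.png',B)
for uv,z in [((320,178),.08),((319,220),.116),((319,238),.1),((215,240),.068),((212,239),.12),((404,232),.05),((148,232),.06),((290,282),0.02)]:print(uv,onz(b,uv,z).round(3))
E
```

```text
(320, 178) [ 0.663 -0.039  0.08 ]
(319, 220) [ 0.529 -0.028  0.116]
(319, 238) [ 0.48  -0.027  0.1  ]
(215, 240) [0.487 0.274 0.068]
(212, 239) [0.481 0.275 0.12 ]
(404, 232) [ 0.499 -0.283  0.05 ]
(148, 232) [0.517 0.472 0.06 ]
(290, 282) [0.363 0.058 0.02 ]
```

View pics/t0z.png

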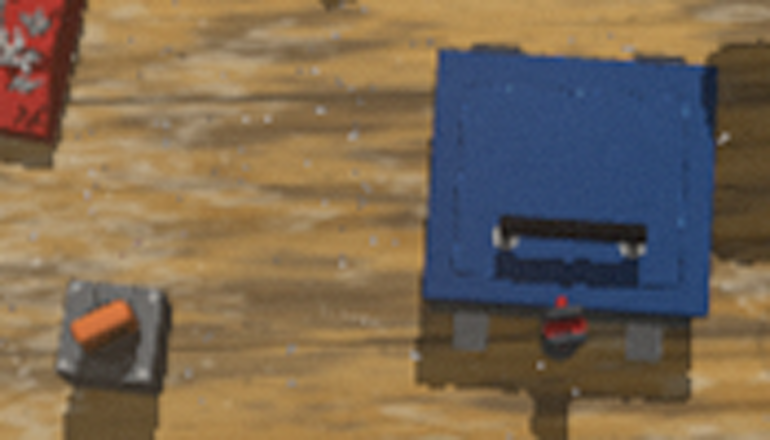

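View pics/s0z.png

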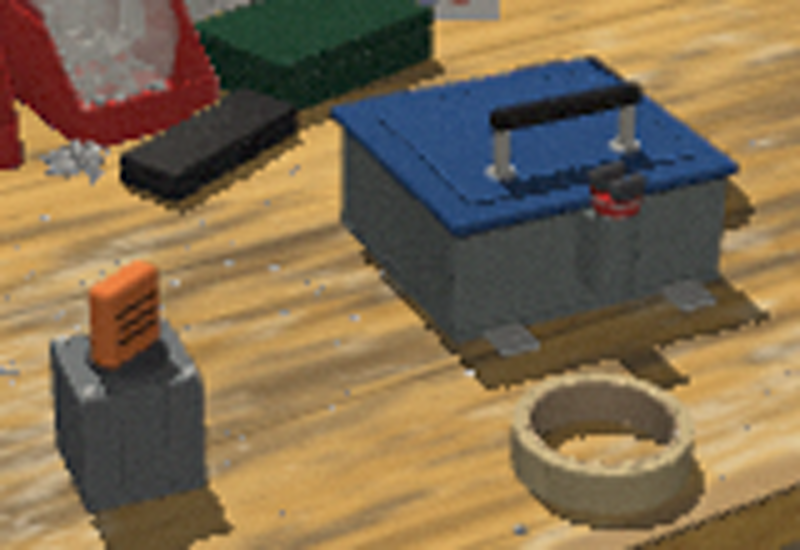

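```bash
cat > m.py <<'E'
from h import *
import pickle
a,b=pickle.load(open('d0.pkl','rb'))
def mask(d,box,lo,hi):
    u0,v0,u1,v1=box
    h=cv2.cvtColor(d['frame'],cv2.COLOR_RGB2HSV)
    m=cv2.inRange(h,np.array(lo),np.array(hi));k=np.zeros_like(m);k[v0:v1,u0:u1]=m[v0:v1,u0:u1];return k
def rep(m,z,d):
    c=max(cv2.findContours(m,cv2.RETR_EXTERNAL,cv2.CHAIN_APPROX_NONE)[0],key=cv2.contourArea)
    r=cv2.minAreaRect(c);P=np.array([onz(d,p,z)[:2] for p in cv2.boxPoints(r)])
    w=np.array([onz(d,p,z)[:2] for p in c[:,0]])*1000
    rr=cv2.minAreaRect(w.astype(np.float32))
    print(int((m>0).sum()),'px rect',np.round(r[0],1),np.round(r[1],1),'world mm',np.round(rr[0],1),np.round(rr[1],1),round(rr[2],1))
    return c
if __name__=='__main__':
    o=((5,130,120),(18,255,255))
    m=mask(b,(195,220,235,260),*o);rep(m,.1165,b);print((m[228:250,200:228]>0).astype(int))
    m=mask(b,(280,165,365,245),(100,90,40),(125,255,255));c=rep(m,.082,b)
    # mask red clip
    h=cv2.cvtColor(b['frame'],cv2.COLOR_RGB2HSV)
    z=b['frame'][228:248,308:332]
    print('red');print(((z[:,:,0].astype(int)-z[:,:,1])>60).astype(int))
    print('gray');print(z.sum(2)//3)
E
python3 m.py
```

```text
164 px rect [212.5 237.5] [ 4.9 13.9] world mm [486.2 274.4] [14.2 38.8] 25.7
[[0 0 0 0 0 0 0 0 0 0 0 0 0 0 0 0 0 0 0 0 0 0 0 0 0 0 0 0]
 [0 0 0 0 0 0 0 0 0 0 0 0 0 0 0 0 0 0 0 0 0 0 0 0 0 0 0 0]
 [0 0 0 0 0 0 0 0 0 0 0 0 0 0 0 0 0 0 0 0 0 0 0 0 0 0 0 0]
 [0 0 0 0 0 0 0 0 0 0 0 0 0 0 0 0 0 0 0 0 0 0 0 0 0 0 0 0]
 [0 0 0 0 0 0 0 0 0 0 0 0 0 0 0 0 0 0 0 0 0 0 0 0 0 0 0 0]
 [0 0 0 0 0 0 0 0 0 0 0 0 0 0 0 0 1 1 0 0 0 0 0 0 0 0 0 0]
 [0 0 0 0 0 0 0 0 0 0 0 0 0 0 1 1 1 1 1 0 0 0 0 0 0 0 0 0]
 [0 0 0 0 0 0 0 0 0 0 0 0 1 1 1 1 1 1 1 1 0 0 0 0 0 0 0 0]
 [0 0 0 0 0 0 0 0 0 0 1 1 1 1 1 1 1 1 1 1 0 0 0 0 0 0 0 0]
 [0 0 0 0 0 0 0 0 1 1 1 1 1 1 1 1 1 1 1 1 0 0 0 0 0 0 0 0]
 [0 0 0 0 0 0 0 1 1 1 1 1 1 1 1 1 1 1 0 0 0 0 0 0 0 0 0 0]
 [0 0 0 0 0 0 1 1 1 1 1 1 1 1 1 1 0 0 0 0 0 0 0 0 0 0 0 0]
 [0 0 0 0 0 0 1 1 1 1 1 1 1 1 0 0 0 0 0 0 0 0 0 0 0 0 0 0]
 [0 0 0 0 0 0 0 1 1 1 1 1 0 0 0 0 0 0 0 0 0 0 0 0 0 0 0 0]
 [0 0 0 0 0 0 0 0 1 1 0 0 0 0 0 0 0 0 0 0 0 0 0 0 0 0 0 0]
 [0 0 0 0 0 0 0 0 0 0 0 0 0 0 0 0 0 0 0 0 0 0 0 0 0 0 0 0]
 [0 0 0 0 0 0 0 0 0 0 0 0 0 0 0 0 0 0 0 0 0 0 0 0 0 0 0 0]
 [0 0 0 0 0 0 0 0 0
[... 2708 characters left out ...]
56  57  58  51  38  67  81  77  76  73  69  73  73  65  57  57  62
   64  65  63  65  66  64]
 [ 59  59  59  65  57  44  50  66  70  69  64  53  53  50  52  64  70  74
   75  74  76  77  82  78]
 [ 76  73  73  73  62  49  43  42  50  43  39  43  36  44  58  75  83  84
   80  80  80  84  84  78]
 [ 73  69  74  72  69  54  41  42  44  43  48  42  46  62  73  76  74  71
   72  72  76  73  74  75]
 [ 71  70  68  69  69  58  49  45  44  44  42  45  58  67  73  70  69  70
   63  65  68  68  64  65]
 [ 68  69  67  67  66  65  58  54  52  52  55  59  71  70  72  67  71  65
   64  68  62  66  64  61]
 [ 69  66  71  63 107  95  67  65  63  61  67  71  68  72  70  68  69  69
   72  73  74  71  70  64]]
```

```bash
python3 - <<'E'
from h import *
import pickle
a,b=pickle.load(open('d0.pkl','rb'))
t=b['frame'][:,:,::-1];s=a['frame'][:,:,::-1]
A=cv2.resize(t[225:255,300:340],None,fx=16,fy=16,interpolation=cv2.INTER_CUBIC)
B=cv2.resize(s[205:235,305:345],None,fx=16,fy=16,interpolation=cv2.INTER_CUBIC)
g=lambda x:np.clip(x.astype(float)*1.6,0,255).astype(np.uint8)
cv2.imwrite('pics/t0c.png',g(A));cv2.imwrite('pics/s0c.png',g(B))
E
```

```text
(no output)
```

View pics/t0c.png

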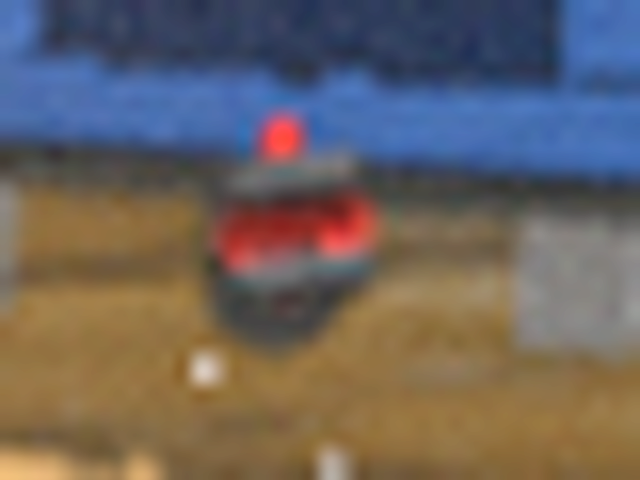

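View pics/s0c.png

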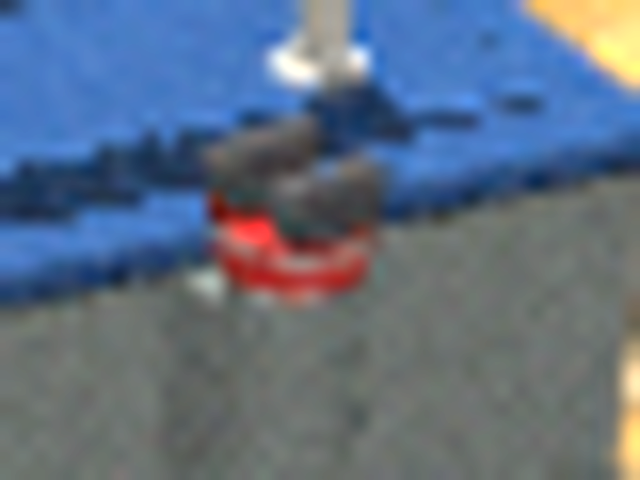

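```bash
python3 - <<'E'
from h import *
import pickle
a,b=pickle.load(open('d0.pkl','rb'))
T=lambda x,y:((x+.5)/16-.5+300,(y+.5)/16-.5+225)
S=lambda x,y:((x+.5)/16-.5+305,(y+.5)/16-.5+205)
for n,p,z in [('slotc',(297,235),.09),('bl',(235,183),.102),('br',(355,165),.102),('fl',(250,276),.102),('fr',(370,260),.102),('arm',(283,118),.09),('redL',(217,240),.09),('redR',(378,218),.09)]:
    print(n,onz(b,T(*p),z)[:2].round(4))
for n,p,z in [('ridge1',(262,150),.102),('ridge2',(330,190),.102),('r1l',(210,165),.102),('r1r',(318,125),.102),('r2l',(280,205),.102),('r2r',(382,170),.102)]:
    print(n,onz(a,S(*p),z)[:2].round(4))
# handle: dark on blue; top crop coords /4.4 +(190,165)
H=lambda x,y:((x+.5)/4.4-.5+190,(y+.5)/4.4-.5+165)
for p in[(500,227),(646,233),(573,229)]:print('handle',onz(b,H(*p),.119)[:2].round(4))
G=lambda x,y:((x+.5)/5-.5+200,(y+.5)/5-.5+180)
for p in[(492,118),(640,93),(566,105)]:print('handleS',onz(a,G(*p),.116)[:2].round(4))
for p in[(335,112),(455,230),(738,165),(590,60)]:print('lidS',onz(a,G(*p),.081)[:2].round(4))
for p in[(440,50),(718,67),(708,315),(425,297)]:print('lidT',onz(b,H(*p),.082)[:2].round(4))
for p in[(70,282),(170,292),(160,390),(58,378)]:print('blkT',onz(b,H(*p),.068)[:2].round(4))
for p in[(52,340),(140,325),(203,378),(96,398)]:print('blkS',onz(a,G(*p),.068)[:2].round(4))
for p in[(90,290),(155,263)]:print('keyS',onz(a,G(*p),.1165)[:2].round(4))
E
```

```text
slotc [ 0.4777 -0.0252]
bl [ 0.4854 -0.0137]
br [ 0.4881 -0.0352]
fl [ 0.4687 -0.0157]
fr [ 0.471  -0.0371]
arm [ 0.499  -0.0236]
redL [ 0.4772 -0.0108]
redR [ 0.4804 -0.0399]
ridge1 [ 0.4801 -0.0202]
ridge2 [ 0.4619 -0.0216]
r1l [ 0.48   -0.0089]
r1r [ 0.483  -0.0345]
r2l [ 0.4617 -0.0107]
r2r [ 0.4635 -0.034 ]
handle [0.5403 0.0164]
handle [ 0.5338 -0.0777]
handle [ 0.5377 -0.0307]
handleS [0.5459 0.0143]
handleS [ 0.5309 -0.0804]
handleS [ 0.539  -0.0328]
lidS [0.6604 0.0534]
lidS [0.4969 0.0696]
lidS [ 0.481  -0.1175]
lidS [ 0.6462 -0.1287]
lidT [0.6708 0.0508]
lidT [ 0.6539 -0.1359]
lidT [ 0.4853 -0.1198]
lidT [0.5022 0.0656]
blkT [0.5209 0.3015]
blkT [0.5124 0.2349]
blkT [0.4471 0.2417]
blkT [0.4568 0.309 ]
blkS [0.5207 0.3004]
blkS [0.5116 0.2548]
blkS [0.4496 0.249 ]
blkS [0.4596 0.3029]
keyS [0.4806 0.2942]
keyS [0.489  0.2549]
```

Call:
drive_tool(moves=[[[0,0,-0.125],[0,0,0],85],[[0,0,-0.125],[0,0,0],85],[[0,0,-0.125],[0,0,0],85],[[0,0,-0.125],[0,0,0],85],[[0,0,-0.125],[0,0,0],85],[[0,0,-0.125],[0,0,0],85],[[0,0,-0.125],[0,0,0],85]])

```text
clock: 0.68
ee_pos: [0.1409, -0.5055, 0.2389]
tcp_rot: [-180.0, 0.0, -23.9]
contact_force: [-0.5, -0.3, 0.4]
grip_width: 0.0851
```

Call:
drive_tool(moves=[[[0,0,-0.125],[0,0,0],85],[[0,0,-0.125],[0,0,0],85],[[0,0,-0.125],[0,0,0],85],[[0,0,-0.125],[0,0,0],85],[[0,0,-0.125],[0,0,0],85],[[0,0,-0.125],[0,0,0],85],[[0,0,-0.125],[0,0,0],85]])

```text
clock: 1.27
ee_pos: [0.1409, -0.5055, 0.2389]
tcp_rot: [-179.9, -0.0, 26.2]
contact_force: [-0.2, -0.3, 0.4]
grip_width: 0.0852
```

```bash
cat >> h.py <<'E'
from scipy.spatial.transform import Rotation as Ro
def go(target,yaw=None,roll=180,pitch=0):
    "tool-frame shift (units of 25 mm) from measured pose to target, after none / turn left over"
    o=env.observe();R=Ro.from_euler('xyz',o['tcp_rot'],degrees=True)
    print('t',o['clock'],'pos',o['ee_pos'].round(4),'rpy',o['tcp_rot'].round(2),'F',o['contact_force'].round(1),'w',round(o['grip_width']*1000,1),'j',o['joints'].round(1))
    if target is not None:
        print('shift',(R.inv().apply(np.array(target)-o['ee_pos'])/.025).round(2))
    if yaw is not None:
        print('turn',(R.inv()*Ro.from_euler('xyz',[roll,pitch,yaw],degrees=True)).as_rotvec().round(3))
E
python3 -c "
from h import *
go((.4862,.2744,.2),25.7)"
```

```text
t 1.2667 pos [ 0.1409 -0.5055  0.2389] rpy [-1.7995e+02 -1.0000e-02  2.6200e+01] F [-0.2 -0.3  0.4] w 85.2 j [-74.4  13.7  -0.8  75.6   0.  -10.6]
shift [ 26.16 -21.89   1.58]
turn [-0.001 -0.     0.009]
```

Call:
drive_tool(moves=[[[0,0,0],[1,-0.84,0],85],[[0,0,0],[1,-0.84,0],85],[[0,0,0],[1,-0.84,0],85],[[0,0,0],[1,-0.84,0],85],[[0,0,0],[1,-0.84,0],85],[[0,0,0],[1,-0.84,0],85],[[0,0,0],[1,-0.84,0],85],[[0,0,0],[1,-0.84,0],85]])

```text
clock: 1.93
ee_pos: [0.2478, -0.2657, 0.2391]
tcp_rot: [-180.0, 0.0, 25.8]
contact_force: [0.8, -0.5, 0.0]
grip_width: 0.0852
```

Call:
drive_tool(moves=[[[0,0,0],[1,-0.84,0],85],[[0,0,0],[1,-0.84,0],85],[[0,0,0],[1,-0.84,0],85],[[0,0,0],[1,-0.84,0],85],[[0,0,0],[1,-0.84,0],85],[[0,0,0],[1,-0.84,0],85],[[0,0,0],[1,-0.84,0],85],[[0,0,0],[1,-0.84,0],85]])

```text
clock: 2.6
ee_pos: [0.3546, -0.0273, 0.2393]
tcp_rot: [180.0, -0.0, 25.8]
contact_force: [1.0, -1.0, 0.0]
grip_width: 0.0856
```

Call:
drive_tool(moves=[[[0,0,0],[1,-0.84,0],85],[[0,0,0],[1,-0.84,0],85],[[0,0,0],[1,-0.84,0],85],[[0,0,0],[1,-0.84,0],85],[[0,0,0],[1,-0.84,0],85],[[0,0,0],[1,-0.84,0],85],[[0,0,0],[0.5,-0.4,0],85],[[0,0,0],[0,0,0],85]])

```text
clock: 3.27
ee_pos: [0.4424, 0.1668, 0.2386]
tcp_rot: [-180.0, 0.0, 26.0]
contact_force: [0.8, -0.8, 0.1]
grip_width: 0.085
```

```bash
python3 -c "
from h import *
go((.4862,.2744,.15),25.7)"
```

```text
t 3.2667 pos [0.4424 0.1668 0.2386] rpy [-1.7997e+02  3.0000e-02  2.6010e+01] F [ 0.8 -0.8  0.1] w 85.0 j [20.6  8.6 -7.4 74.1  0.  84.6]
shift [ 3.46 -3.1   3.54]
turn [-0.001  0.     0.005]
```

Call:
drive_tool(moves=[[[0,0,0],[0.87,-0.78,0.6],85],[[0,0,0],[0.87,-0.78,0.6],85],[[0,0,0],[0.86,-0.77,0.6],85],[[0,0,0],[0.86,-0.77,0.7],85],[[0,0,0],[0,0,0.6],85],[[0,0,0],[0,0,0.4],85],[[0,0,0],[0,0,0],85]])

```text
clock: 3.85
ee_pos: [0.4839, 0.2701, 0.1496]
tcp_rot: [180.0, 0.3, 25.8]
contact_force: [0.5, 0.4, -0.2]
grip_width: 0.0849
```

```bash
python3 -c "
from h import *
import pickle
d=snap('top','t1.png');e=snap('scene','s1.png')
cv2.imwrite('pics/z1.png',np.hstack([cv2.resize(d['frame'][200:270,170:250,::-1],None,fx=5,fy=5),cv2.resize(e['frame'][210:280,190:270,::-1],None,fx=5,fy=5)]))
go((.4862,.2744,.0875),25.7)"
```

```text
t 3.95 pos [0.4851 0.2705 0.1521] rpy [1.7999e+02 5.0000e-02 2.5780e+01] F [ 1.4 -0.3  1.4] w 85.3 j [29.1 19.1 -6.2 64.8 -0.  93.4]
shift [ 0.11 -0.12  2.59]
turn [0.    0.001 0.001]
```

View pics/z1.png

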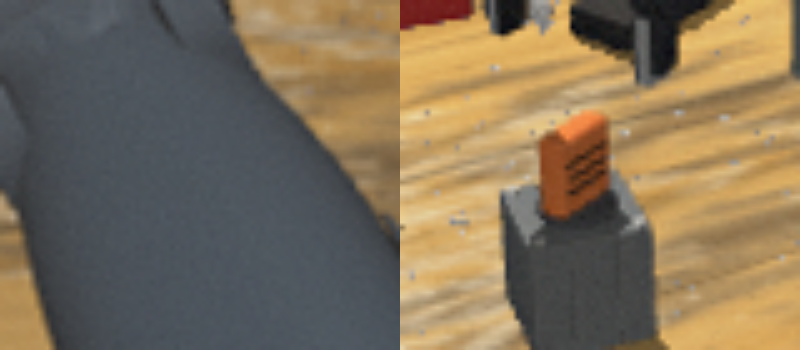

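Call:
drive_tool(moves=[[[0,0,0],[0.11,-0.12,0.5],85],[[0,0,0],[0,0,0.6],70],[[0,0,0],[0,0,0.6],60],[[0,0,0],[0,0,0.5],50],[[0,0,0],[0,0,0.35],45],[[0,0,0],[0,0,0],40],[[0,0,0],[0,0,0],40]])

```text
clock: 4.53
ee_pos: [0.4869, 0.2753, 0.0889]
tcp_rot: [-180.0, -0.0, 25.8]
contact_force: [-0.1, 0.8, 0.1]
grip_width: 0.0401
```

```bash
python3 -c "
from h import *
e=snap('scene','s2.png')
cv2.imwrite('pics/z2.png',cv2.resize(e['frame'][210:290,180:280,::-1],None,fx=6,fy=6))
go((.4862,.2744,.0875),25.7)"
```

```text
t 4.5833 pos [0.4872 0.2755 0.0892] rpy [-1.7999e+02 -8.0000e-02  2.5810e+01] F [-0.3 -0.4  0.6] w 39.9 j [ 29.5  22.1 -11.5  56.3   0.   93.7]
shift [-0.06  0.02  0.07]
turn [-0.    -0.001  0.002]
```

View pics/z2.png

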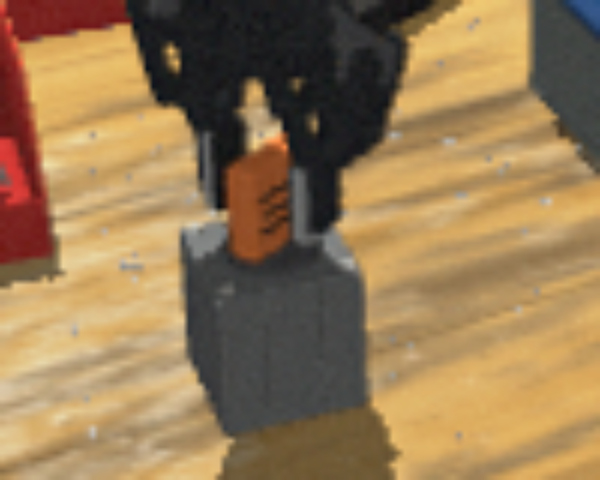

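Call:
drive_tool(moves=[[[0,0,0],[0,0,0],25],[[0,0,0],[0,0,0],10],[[0,0,0],[0,0,0],0],[[0,0,0],[0,0,0],0],[[0,0,0],[0,0,0],0],[[0,0,0],[0,0,0],0]])

```text
clock: 5.08
ee_pos: [0.4872, 0.2759, 0.0891]
tcp_rot: [-180.0, -0.1, 25.8]
contact_force: [-0.5, -1.3, 7.1]
grip_width: 0.015
```

```bash
python3 -c "
from h import *
go((.4862,.2744,.0875),25.7)"
```

```text
t 5.0833 pos [0.4872 0.2759 0.0891] rpy [-1.800e+02 -1.000e-01  2.584e+01] F [-0.5 -1.3  7.1] w 15.0 j [ 29.5  22.1 -11.5  56.3  -0.   93.7]
shift [-0.06  0.04  0.07]
turn [-0.    -0.002  0.003]
```

Call:
drive_tool(moves=[[[0,0,0],[0,0,-0.3],0],[[0,0,0],[0,0,-0.6],0],[[0,0,0],[0,0,-0.8],0],[[0,0,0],[0,0,-0.9],0],[[0,0,0],[0,0,-0.9],0],[[0,0,0],[0,0,-0.9],0],[[0,0,0],[0,0,-0.5],0],[[0,0,0],[0,0,0],0]])

```text
clock: 5.75
ee_pos: [0.4878, 0.2763, 0.214]
tcp_rot: [-180.0, -0.3, 25.8]
contact_force: [-0.6, -0.3, -1.9]
grip_width: 0.0156
```

```bash
python3 -c "
from h import *
e=snap('scene','s3.png')
cv2.imwrite('pics/z3.png',cv2.resize(e['frame'][170:290,180:280,::-1],None,fx=5,fy=5))
go((.4775,-.0252,.21),6.3)"
```

```text
t 5.8 pos [0.4873 0.276  0.2121] rpy [-1.7998e+02 -1.6000e-01  2.5840e+01] F [-0.2 -0.6 -1.3] w 15.2 j [29.5 17.5  0.6 72.9  0.  93.7]
shift [-5.61 10.67  0.06]
turn [-0.001 -0.003  0.341]
```

View pics/z3.png

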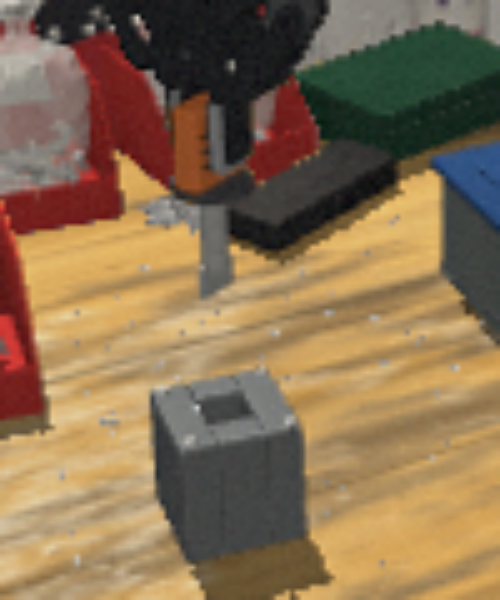

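```bash
python3 -c "
from h import *
e=env.get_image('scene');o=env.observe();p=o['ee_pos']
R=Ro.from_euler('xyz',o['tcp_rot'],degrees=True)
for dz in(-.027,.0066,.022,.0325,.05,.0636,.0776):print(dz,((proj(e,p+R.apply([0,0,dz]))[0]+.5-[180,170])*5).round(0))
y=R.apply([0,1,0]);q=p+R.apply([0,0,.0776]);print('blade ends',[((proj(e,q+s*y*.011)[0]+.5-[180,170])*5).round(0) for s in(-1,1)])
print(((proj(e,[.4872,.2759,.068])+.5-[180,170])*5).round(0), onz(e,(225/5+180-.5,408/5+170-.5),.068))
cv2.imwrite('pics/z3b.png',cv2.resize(e['frame'][185:235,200:250,::-1],None,fx=12,fy=12,interpolation=cv2.INTER_CUBIC))
"
```

```text
-0.027 [208. 104.]
0.0066 [211. 168.]
0.022 [213. 197.]
0.0325 [214. 216.]
0.05 [216. 248.]
0.0636 [217. 272.]
0.0776 [218. 297.]
blade ends [array([204., 306.]), array([232., 288.])]
[[223. 408.]] [0.48669387 0.27505357 0.068     ]
```

View pics/z3b.png

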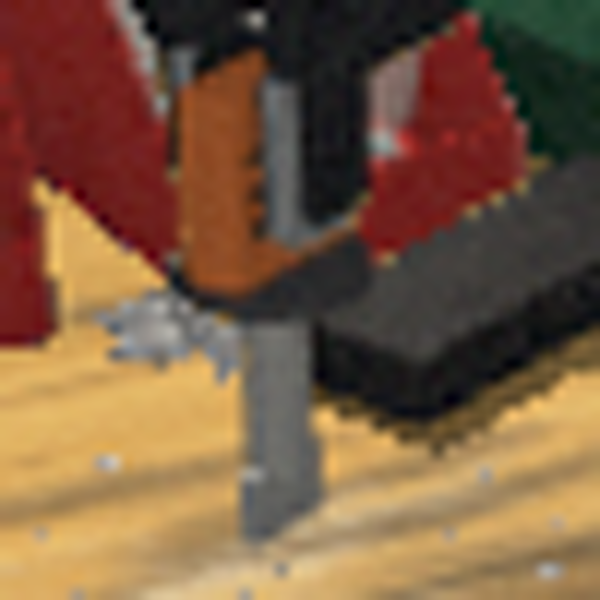

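Call:
drive_tool(moves=[[[0,0,0],[-0.3,0.6,0],0],[[0,0,0],[-0.52,1,0],0],[[0,0,0],[-0.52,1,0],0],[[0,0,0],[-0.52,1,0],0],[[0,0,0],[-0.52,1,0],0],[[0,0,0],[-0.52,1,0],0],[[0,0,0],[-0.52,1,0],0],[[0,0,0],[-0.52,1,0],0]])

```text
clock: 6.52
ee_pos: [0.4797, 0.0604, 0.2091]
tcp_rot: [-179.9, 0.1, 25.9]
contact_force: [0.5, 0.1, -1.4]
grip_width: 0.0156
```

Call:
drive_tool(moves=[[[0,0,0],[-0.52,1,0],0],[[0,0,0],[-0.52,1,0],0],[[0,0,0],[-0.52,1,0],0],[[0,0,0.11],[0,0,0],0],[[0,0,0.12],[0,0,0],0],[[0,0,0.11],[0,0,0],0],[[0,0,0],[0,0,0],0],[[0,0,0],[0,0,0],0]])

```text
clock: 7.18
ee_pos: [0.4778, -0.0228, 0.2095]
tcp_rot: [-180.0, 0.1, 6.6]
contact_force: [-0.4, 0.3, -2.0]
grip_width: 0.0153
```

```bash
python3 -c "
from h import *
e=snap('scene','s4.png')
cv2.imwrite('pics/z4.png',cv2.resize(e['frame'][150:240,280:370,::-1],None,fx=6.6,fy=6.6,interpolation=cv2.INTER_CUBIC))
go((.4775,-.0252,.21),6.3)"
```

```text
t 7.2333 pos [ 0.478  -0.0227  0.2097] rpy [-1.7998e+02  9.0000e-02  6.5900e+00] F [-1.   0.3 -1.5] w 15.2 j [ -2.7   9.9 -10.1  70.1   0.   80.7]
shift [-0.03  0.1  -0.01]
turn [-0.     0.002  0.005]
```

View pics/z4.png

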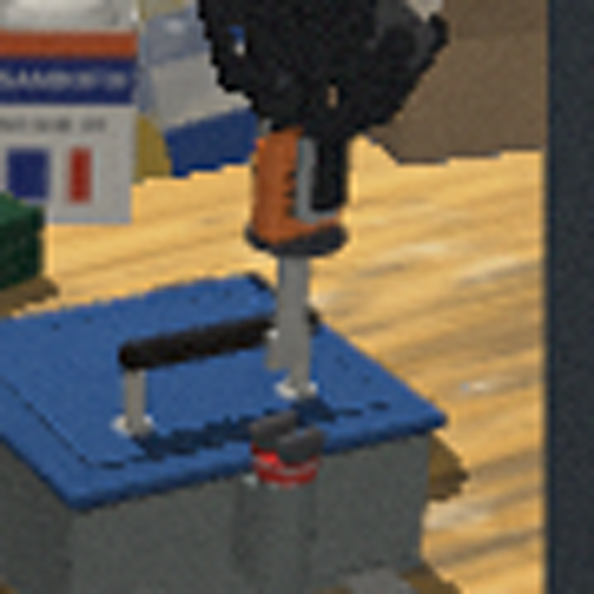

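```bash
python3 -c "
from h import *
e=env.get_image('scene');p=env.observe()['ee_pos']
f=lambda P:((proj(e,P)+.5-[280,150])*6.6).round(0)
print('clip est tops',f([.4775,-.0252,.102]),'floor',f([.4775,-.0252,.09]))
print('tip pred',f([p[0],p[1],p[2]-.0776]),'ends',f([p[0]-.0013,p[1]+.011,p[2]-.0776]),f([p[0]+.0013,p[1]-.011,p[2]-.0776]))
print('handle',f([.5377,-.0307,.116]))
for dx,dy in((.003,0),(0,.003)):print(f([.4775+dx,-.0252+dy,.102]))
cv2.imwrite('pics/z4b.png',cv2.resize(e['frame'][185:227,302:344,::-1],None,fx=14,fy=14,interpolation=cv2.INTER_CUBIC))
f=lambda P:((proj(e,P)+.5-[302,185])*14).round(0)
print(f([.4775,-.0252,.102]),'tip',f([p[0],p[1],p[2]-.0776]))
"
```

```text
clip est tops [[286. 425.]] floor [[285. 450.]]
tip pred [[285. 362.]] ends [[265. 369.]] [[304. 355.]]
handle [[218. 339.]]
[[282. 422.]]
[[281. 426.]]
[[300. 411.]] tip [[296. 277.]]
```

View pics/z4b.png

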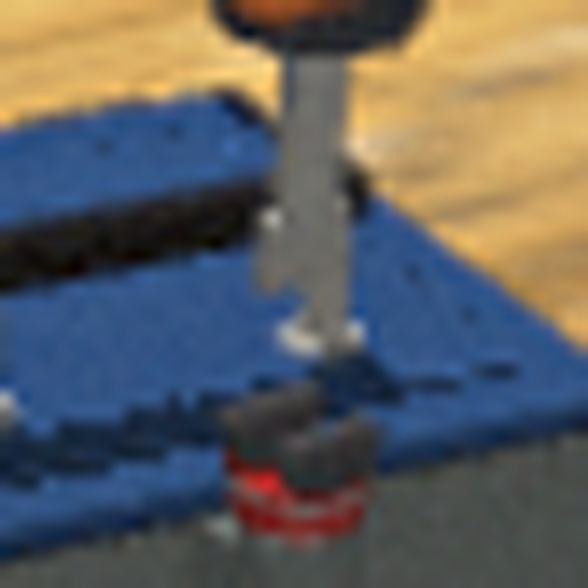

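Call:
drive_tool(moves=[[[0,0,0.005],[-0.05,0.1,0.3],0],[[0,0,0],[0,0,0.4],0],[[0,0,0],[0,0,0.3],0],[[0,0,0],[0,0,0],0],[[0,0,0],[0,0,0],0]])

```text
clock: 7.7
ee_pos: [0.4771, -0.0254, 0.185]
tcp_rot: [-180.0, 0.1, 6.1]
contact_force: [0.6, -0.3, -0.9]
grip_width: 0.0151
```

```bash
python3 -c "
from h import *
e=snap('scene','s5.png')
cv2.imwrite('pics/z5.png',cv2.resize(e['frame'][185:227,302:344,::-1],None,fx=14,fy=14,interpolation=cv2.INTER_CUBIC))
go((.477,-.0252,.1676),6.3)"
```

```text
t 7.75 pos [ 0.4774 -0.0254  0.1855] rpy [-1.7999e+02  2.0000e-02  6.1000e+00] F [ 0.3  0.7 -1.5] w 15.3 j [ -3.   10.6 -12.9  66.6   0.   80.8]
shift [-0.01 -0.01  0.71]
turn [-0.     0.    -0.003]
```

View pics/z5.png

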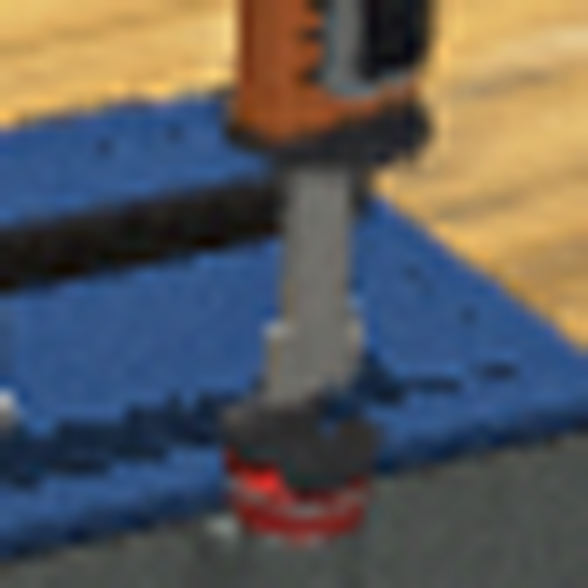

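Call:
drive_tool(moves=[[[0,0,0],[0,0,0.15],0],[[0,0,0],[0,0,0.15],0],[[0,0,0],[0,0,0.1],0],[[0,0,0],[0,0,0],0]])

```text
clock: 8.08
ee_pos: [0.4772, -0.0254, 0.175]
tcp_rot: [-180.0, 0.0, 6.1]
contact_force: [0.6, 0.8, -1.0]
grip_width: 0.0157
```

```bash
python3 -c "
from h import *
e=snap('scene','s6.png')
cv2.imwrite('pics/z6.png',cv2.resize(e['frame'][185:227,302:344,::-1],None,fx=14,fy=14,interpolation=cv2.INTER_CUBIC))
go((.477,-.0252,.1676),6.3)"
```

```text
t 8.1333 pos [ 0.4773 -0.0254  0.1753] rpy [-1.7999e+02  3.0000e-02  6.0800e+00] F [-0.1  0.2 -1.9] w 15.2 j [ -3.   10.9 -14.   65.1   0.   80.9]
shift [-0.01 -0.01  0.31]
turn [-0.     0.001 -0.004]
```

View pics/z6.png

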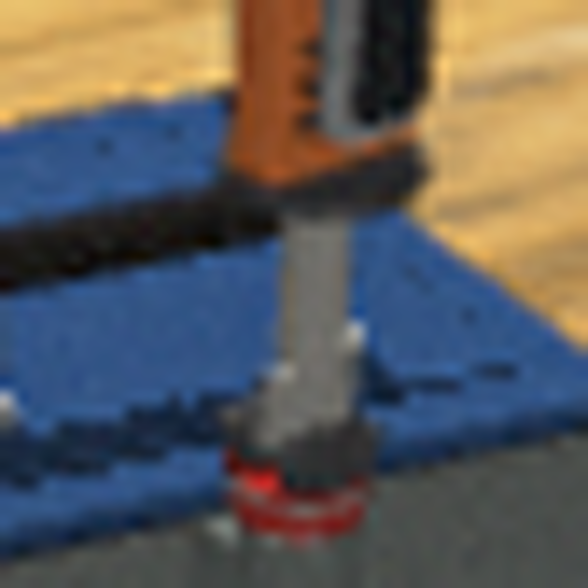

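Call:
drive_tool(moves=[[[0,0,0],[0,0,0.12],0],[[0,0,0],[0,0,0.12],0],[[0,0,0],[0,0,0],0]])

```text
clock: 8.38
ee_pos: [0.4772, -0.0254, 0.169]
tcp_rot: [-180.0, 0.0, 6.1]
contact_force: [-0.0, 0.1, -0.6]
grip_width: 0.0153
```

```bash
python3 -c "
from h import *
go((.477,-.0252,.1676),74)"
```

```text
t 8.3833 pos [ 0.4772 -0.0254  0.169 ] rpy [-1.7999e+02  4.0000e-02  6.0700e+00] F [-0.   0.1 -0.6] w 15.3 j [ -3.   11.2 -14.7  64.2   0.   80.9]
shift [-0.01 -0.01  0.06]
turn [-1.000e-03  1.000e-03 -1.186e+00]
```

Call:
drive_tool(moves=[[[0,0,-0.08],[0,0,0],0],[[0,0,-0.08],[0,0,0],0],[[0,0,-0.08],[0,0,0],0],[[0,0,-0.08],[0,0,0],0],[[0,0,-0.08],[0,0,0],0],[[0,0,-0.08],[0,0,0],0]])

```text
clock: 8.88
ee_pos: [0.4778, -0.0252, 0.1695]
tcp_rot: [-180.0, -0.0, 33.8]
contact_force: [1.1, 0.9, -1.8]
grip_width: 0.0151
```

```bash
python3 -c "
from h import *
e=snap('scene','s7.png')
cv2.imwrite('pics/z7.png',cv2.resize(e['frame'][185:227,302:344,::-1],None,fx=14,fy=14,interpolation=cv2.INTER_CUBIC))
go((.477,-.0252,.1676),74);print(env.observe()['ft_torque'])"
```

```text
t 8.9333 pos [ 0.4778 -0.0253  0.1696] rpy [-1.7999e+02 -4.0000e-02  3.4120e+01] F [ 0.3  1.8 -1.1] w 15.6 j [ -3.   11.1 -14.6  64.2   0.   52.8]
shift [-0.02 -0.02  0.08]
turn [ 0.    -0.001 -0.696]
[ 0.23345153 -0.29551728 -0.05052085]
```

View pics/z7.png

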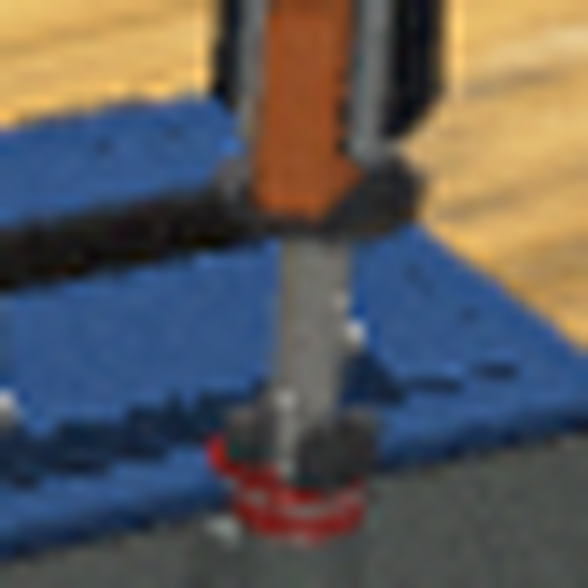

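Clip head is turning with the blade (slot now shows the gap at ~(290,460)), torque −0.05 N m about z. Continue.

Call:
drive_tool(moves=[[[0,0,-0.09],[0,0,0],0],[[0,0,-0.09],[0,0,0],0],[[0,0,-0.09],[0,0,0],0],[[0,0,-0.09],[0,0,0],0],[[0,0,-0.09],[0,0,0],0],[[0,0,-0.09],[0,0,0],0],[[0,0,-0.09],[0,0,0],0],[[0,0,-0.05],[0,0,0],0]])

```text
clock: 9.6
ee_pos: [0.478, -0.0249, 0.1696]
tcp_rot: [180.0, -0.1, 72.7]
contact_force: [1.8, 2.8, -2.6]
grip_width: 0.0151
```

```bash
python3 -c "
from h import *
e=snap('scene','s8.png');
cv2.imwrite('pics/z8.png',cv2.resize(e['frame'][185:227,302:344,::-1],None,fx=14,fy=14,interpolation=cv2.INTER_CUBIC))
go((.477,-.0252,.1676),74);print(env.observe()['ft_torque'])"
```

```text
t 9.65 pos [ 0.4779 -0.0249  0.1696] rpy [ 1.7998e+02 -8.0000e-02  7.2810e+01] F [ 1.5  4.  -2.9] w 15.6 j [ -3.   11.1 -14.6  64.2   0.1  14.2]
shift [-0.02 -0.03  0.08]
turn [ 0.    -0.001 -0.021]
[ 0.77134218 -0.57141756 -0.08499715]
```

View pics/z8.png

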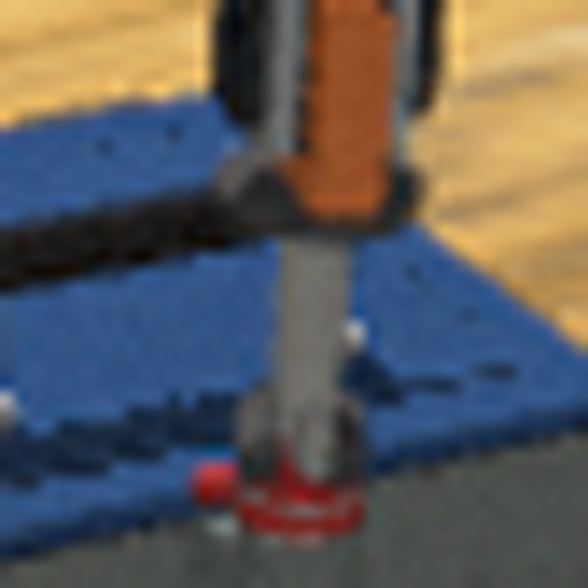

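Call:
drive_tool(moves=[[[0,0,-0.05],[0,0,0],0],[[0,0,-0.05],[0,0,0],0],[[0,0,0],[0,0,0],0],[[0,0,0],[0,0,0],0]])

```text
clock: 9.98
ee_pos: [0.4779, -0.025, 0.1696]
tcp_rot: [180.0, -0.1, 78.1]
contact_force: [2.7, 4.0, -3.3]
grip_width: 0.0154
```

```bash
python3 -c "
from h import *
e=snap('scene','s9.png');
cv2.imwrite('pics/z9.png',cv2.resize(e['frame'][185:227,302:344,::-1],None,fx=14,fy=14,interpolation=cv2.INTER_CUBIC))
go((.477,-.0252,.1676),74);print(env.observe()['ft_torque'])"
```

```text
t 10.0333 pos [ 0.4779 -0.025   0.1696] rpy [ 1.7997e+02 -7.0000e-02  7.8090e+01] F [ 4.3  5.3 -3.4] w 15.3 j [ -3.   11.1 -14.6  64.2   0.1   8.9]
shift [-0.02 -0.03  0.08]
turn [ 0.    -0.001  0.071]
[ 1.19763397 -0.83000845 -0.10098521]
```

View pics/z9.png

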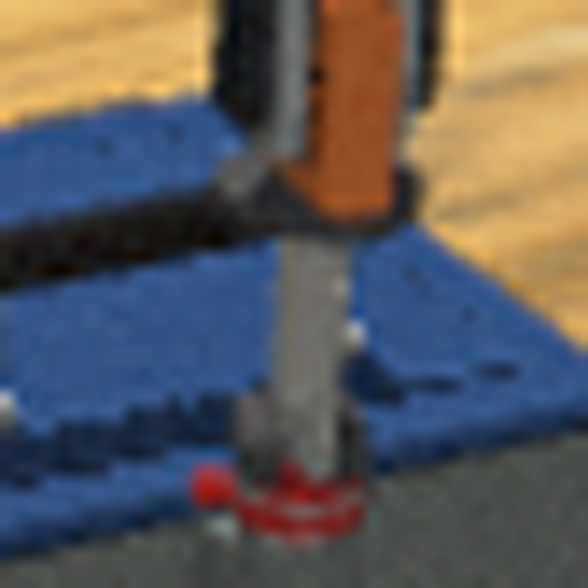

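```bash
python3 -c "
from h import *
e=env.get_image('scene')
q=onz(e,(212/14+302-.5,486/14+185-.5),.087);print(q,np.degrees(np.arctan2(q[1]+.0252,q[0]-.4775)))
for a in(50,55,60,65):
  print(a,((proj(e,[.4775+.022*np.cos(np.radians(a)),-.0252+.022*np.sin(np.radians(a)),.087])+.5-[302,185])*14).round())
"
```

```text
[ 0.48273459 -0.00829218  0.087     ] 72.79770973615081
50 [[187. 468.]]
55 [[186. 472.]]
60 [[187. 477.]]
65 [[188. 481.]]
```

Call:
drive_tool(moves=[[[0,0,0.1],[0,0,0],0],[[0,0,0.1],[0,0,0],0],[[0,0,0.08],[0,0,0],0],[[0,0,0],[0,0,0],0]])

```text
clock: 10.42
ee_pos: [0.4771, -0.0258, 0.1695]
tcp_rot: [-180.0, 0.1, 61.9]
contact_force: [0.2, 0.4, -1.3]
grip_width: 0.0153
```

```bash
python3 -c "
from h import *
go((.477,-.0252,.22),60);print(env.observe()['ft_torque'])"
```

```text
t 10.4167 pos [ 0.4771 -0.0258  0.1695] rpy [-1.7998e+02  7.0000e-02  6.1860e+01] F [ 0.2  0.4 -1.3] w 15.3 j [ -3.1  11.1 -14.6  64.3  -0.1  25.1]
shift [ 0.02 -0.01 -2.02]
turn [-0.     0.001  0.033]
[-0.02833156  0.00320426  0.01169224]
```

Call:
drive_tool(moves=[[[0,0,0],[0,0,-0.4],0],[[0,0,0],[0,0,-0.8],0],[[0,0,0],[0,0,-0.6],0],[[0,0,0.12],[0,0,0],0],[[0,0,0.12],[0,0,0],0],[[0,0,0.12],[0,0,0],0],[[0,0,0.12],[0,0,0],0],[[0,0,0.12],[0,0,0],0]])

```text
clock: 11.08
ee_pos: [0.4771, -0.0257, 0.2145]
tcp_rot: [180.0, 0.1, 27.6]
contact_force: [-0.9, -0.4, -1.7]
grip_width: 0.0152
```

```bash
python3 -c "
from h import *
e=snap('scene','s10.png');
cv2.imwrite('pics/z10.png',cv2.resize(e['frame'][165:245,282:362,::-1],None,fx=7,fy=7,interpolation=cv2.INTER_CUBIC))
go((.4872,.2759,.213),25.8)"
```

```text
t 11.1333 pos [ 0.4771 -0.0257  0.2145] rpy [1.7998e+02 5.0000e-02 2.7060e+01] F [ 0.5 -0.2 -0.7] w 15.7 j [-3.1  9.6 -9.6 70.7 -0.  59.9]
shift [  5.85 -10.56   0.05]
turn [0.    0.001 0.022]
```

View pics/z10.png

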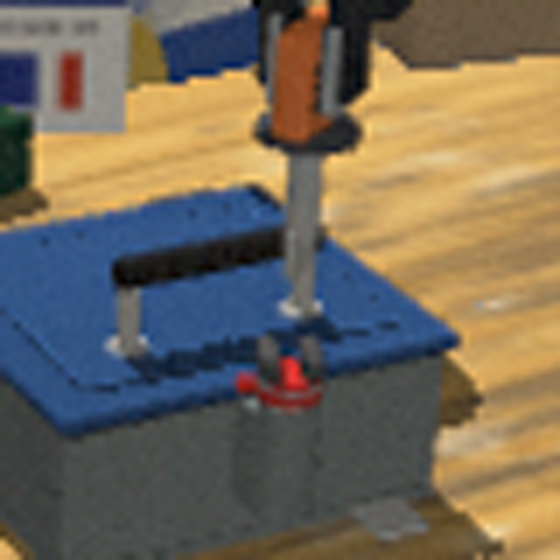

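Call:
drive_tool(moves=[[[0,0,0.022],[0.28,-0.5,0],0],[[0,0,0],[0.55,-1,0],0],[[0,0,0],[0.55,-1,0],0],[[0,0,0],[0.55,-1,0],0],[[0,0,0],[0.55,-1,0],0],[[0,0,0],[0.55,-1,0],0],[[0,0,0],[0.55,-1,0],0],[[0,0,0],[0.55,-1,0],0]])

```text
clock: 11.8
ee_pos: [0.4853, 0.1896, 0.2146]
tcp_rot: [180.0, 0.0, 26.8]
contact_force: [-0.6, -0.3, -1.4]
grip_width: 0.015
```

Call:
drive_tool(moves=[[[0,0,0],[0.55,-1,0],0],[[0,0,0],[0.55,-1,0],0],[[0,0,0],[0.3,-0.5,0],0],[[0,0,0],[0,0,0],0],[[0,0,0],[0,0,0],0]])

```text
clock: 12.22
ee_pos: [0.4887, 0.26, 0.2142]
tcp_rot: [180.0, 0.1, 26.8]
contact_force: [0.2, -1.3, -1.7]
grip_width: 0.0151
```

```bash
python3 -c "
from h import *
go((.4872,.2759,.0891),25.8)"
```

```text
t 12.2167 pos [0.4887 0.26   0.2142] rpy [1.7996e+02 6.0000e-02 2.6780e+01] F [ 0.2 -1.3 -1.7] w 15.1 j [28.  17.   0.2 73.3 -0.  91.3]
shift [ 0.24 -0.6   5.  ]
turn [0.001 0.001 0.017]
```

Call:
drive_tool(moves=[[[0,0,0.017],[0.23,-0.6,0.8],0],[[0,0,0],[0,0,0.8],0],[[0,0,0],[0,0,0.6],0],[[0,0,0],[0,0,0],0],[[0,0,0],[0,0,0],0]])

```text
clock: 12.63
ee_pos: [0.487, 0.2745, 0.1594]
tcp_rot: [180.0, 0.1, 25.6]
contact_force: [-0.2, -0.2, -1.1]
grip_width: 0.0148
```

```bash
python3 -c "
from h import *
e=snap('scene','s11.png');
cv2.imwrite('pics/z11.png',cv2.resize(e['frame'][195:265,195:265,::-1],None,fx=8,fy=8,interpolation=cv2.INTER_CUBIC))
go((.4872,.2759,.0891),25.8)
f=lambda P:((proj(e,P)+.5-[195,195])*8).round(0)
o=env.observe();p=o['ee_pos'];R=Ro.from_euler('xyz',o['tcp_rot'],degrees=True)
print([f(p+R.apply([0,s*.011,.0776])) for s in(-1,0,1)],f([.4872,.2759,.068]))"
```

```text
t 12.6833 pos [0.4876 0.275  0.1603] rpy [ 1.7999e+02 -1.0000e-02  2.5580e+01] F [-0.4 -0.6 -0.6] w 15.3 j [29.4 19.1 -4.8 66.  -0.  93.8]
shift [ 0.   -0.04  2.85]
turn [ 0.    -0.    -0.004]
[array([[214., 427.]]), array([[237., 412.]]), array([[259., 397.]])] [[237. 453.]]
```

View pics/z11.png

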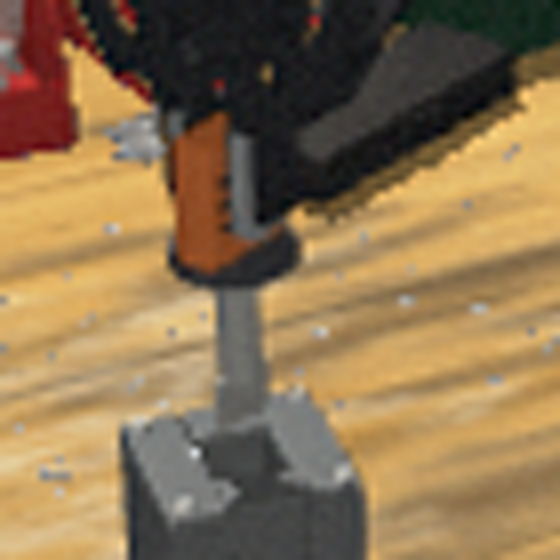

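Call:
drive_tool(moves=[[[0,0,0],[0.01,-0.04,0.3],0],[[0,0,0],[0,0,0.3],0],[[0,0,0],[0,0,0.3],0],[[0,0,0],[0,0,0.2],0],[[0,0,0],[0,0,0],0]])

```text
clock: 13.1
ee_pos: [0.4864, 0.2766, 0.1307]
tcp_rot: [180.0, 0.1, 25.6]
contact_force: [-0.0, -1.1, -2.1]
grip_width: 0.0153
```

```bash
python3 -c "
from h import *
e=snap('scene','s12.png');
cv2.imwrite('pics/z12.png',cv2.resize(e['frame'][195:265,195:265,::-1],None,fx=8,fy=8,interpolation=cv2.INTER_CUBIC))
go((.4872,.2759,.0891),25.8)"
```

```text
t 13.15 pos [0.4867 0.2768 0.1313] rpy [1.800e+02 8.000e-02 2.562e+01] F [-0.7  0.1 -0.6] w 15.4 j [29.6 20.3 -7.6 62.2  0.  94. ]
shift [0.   0.04 1.69]
turn [ 0.     0.001 -0.003]
```

View pics/z12.png

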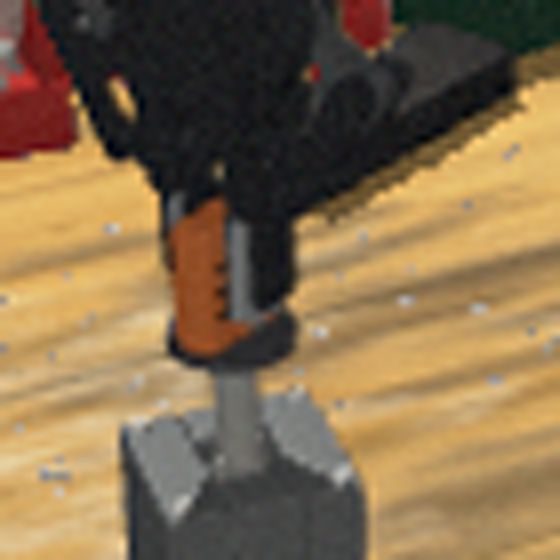

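In the hole, no contact force. Continue down.

Call:
drive_tool(moves=[[[0,0,0],[0,0.03,0.3],0],[[0,0,0],[0,0,0.4],0],[[0,0,0],[0,0,0.4],0],[[0,0,0],[0,0,0.3],0],[[0,0,0],[0,0,0.15],0],[[0,0,0],[0,0,0.1],0],[[0,0,0],[0,0,0],0]])

```text
clock: 13.73
ee_pos: [0.4872, 0.2762, 0.0902]
tcp_rot: [-180.0, 0.1, 25.6]
contact_force: [-0.8, 0.3, -1.6]
grip_width: 0.0153
```

```bash
python3 -c "
from h import *
go((.4872,.2759,.0891),25.8)"
```

```text
t 13.7333 pos [0.4872 0.2762 0.0902] rpy [-1.800e+02  6.000e-02  2.561e+01] F [-0.8  0.3 -1.6] w 15.3 j [ 29.6  22.2 -11.3  56.6   0.   93.9]
shift [-0.01  0.01  0.04]
turn [-0.     0.001 -0.003]
```

Call:
drive_tool(moves=[[[0,0,0],[0,0,0.06],0],[[0,0,0],[0,0,0],0],[[0,0,0],[0,0,0],30],[[0,0,0],[0,0,0],45],[[0,0,0],[0,0,0],50],[[0,0,0],[0,0,0],50]])

```text
clock: 14.23
ee_pos: [0.4876, 0.2764, 0.0896]
tcp_rot: [-180.0, -0.0, 25.6]
contact_force: [-0.4, -0.7, 0.0]
grip_width: 0.0497
```

Call:
drive_tool(moves=[[[0,0,0],[0,0,-0.4],50],[[0,0,0],[0,0,-0.8],50],[[0,0,0],[0,0,-1],50],[[0,0,0],[0,0,-1],50],[[0,0,0],[0,0,-1],50],[[0,0,0],[0,0,-0.8],50],[[0,0,0],[0,0,-0.4],50],[[0,0,0],[0,0,0],50]])

```text
clock: 14.9
ee_pos: [0.4884, 0.2769, 0.2271]
tcp_rot: [-180.0, -0.3, 25.6]
contact_force: [-0.7, 0.7, -0.3]
grip_width: 0.0503
```

```bash
python3 -c "
from h import *
e=snap('scene','s13.png');
cv2.imwrite('pics/z13.png',cv2.resize(e['frame'][175:265,190:350,::-1],None,fx=5,fy=5,interpolation=cv2.INTER_CUBIC))
go((.49,.0,.23),25.8)"
```

```text
t 14.95 pos [0.4879 0.2766 0.2252] rpy [-1.7999e+02 -1.2000e-01  2.5610e+01] F [-0.1  0.7 -1. ] w 50.3 j [29.5 17.4  2.3 74.9  0.  93.9]
shift [-4.71 10.01 -0.2 ]
turn [-0.    -0.002 -0.003]
```

View pics/z13.png

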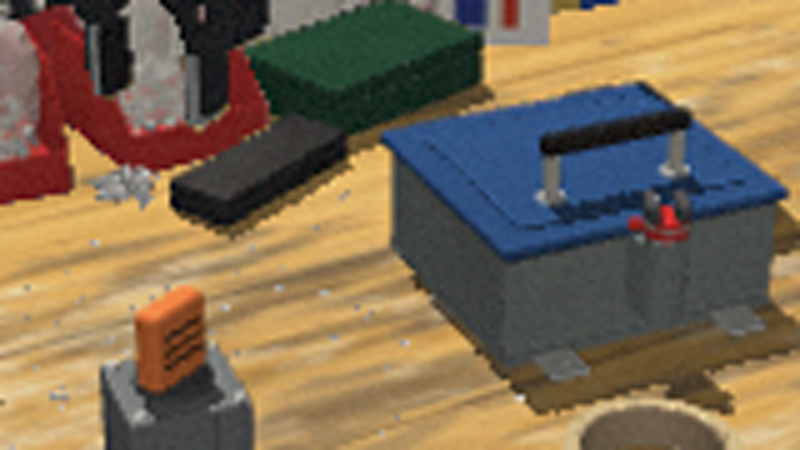

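```bash
python3 - <<'E'
from h import *
d=snap('top','t14.png')
cv2.imwrite('pics/z14.png',np.clip(cv2.resize(d['frame'][165:255,190:350,::-1],None,fx=5,fy=5,interpolation=cv2.INTER_CUBIC)*1.3,0,255).astype(np.uint8))
f=d['frame'].astype(int)
z=f[200:242,290:345]; 
dark=((f.sum(2)<75)).astype(np.uint8)*255
k=np.zeros_like(dark);k[212:224,298:342]=dark[212:224,298:342]
n,l,st,c=cv2.connectedComponentsWithStats(k);print(st,c)
i=1+st[1:,4].argmax();pts=np.argwhere(l==i)[:,::-1].astype(np.float32)
r=cv2.minAreaRect(pts);print(r);bp=cv2.boxPoints(r);print([onz(d,p,.119)[:2].round(4) for p in bp],onz(d,r[0],.119))
E
```

```text
[[     0      0    560    420 235196]
 [   319    218      1      1      1]
 [   332    219      1      1      1]
 [   334    219      2      1      2]] [[279.49914114 209.49984268]
 [319.         218.        ]
 [332.         219.        ]
 [334.5        219.        ]]
((334.5, 219.0), (1.0, 0.0), 180.0)
[array([ 0.5298, -0.0734]), array([ 0.5298, -0.0734]), array([ 0.5299, -0.0706]), array([ 0.5299, -0.0706])] [ 0.52983752 -0.0719882   0.119     ]
```

View pics/z14.png

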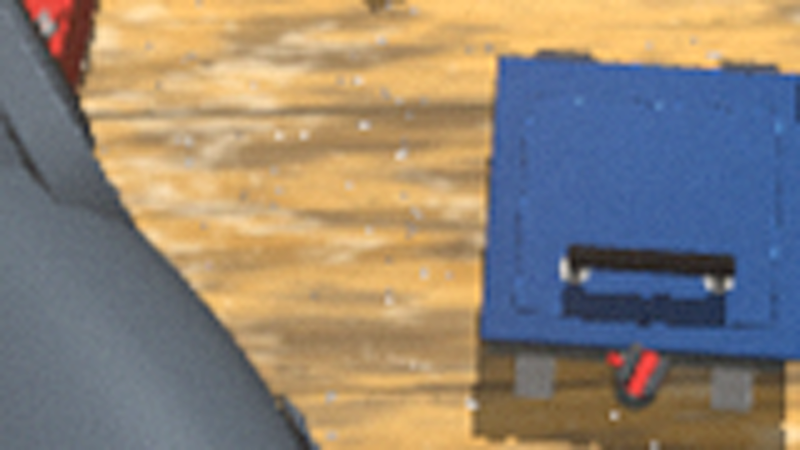

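```bash
python3 - <<'E'
from h import *
d=env.get_image('top')
f=d['frame'].astype(int)
print((f[208:228,[305,312,319,326,333],2]).T)
m=((f[:,:,2]<58)&(f[:,:,2]-f[:,:,0]<15)).astype(np.uint8)*255
k=np.zeros_like(m);k[210:224,296:344]=m[210:224,296:344]
n,l,st,c=cv2.connectedComponentsWithStats(k);i=1+st[1:,4].argmax();print(st[i],c[i])
pts=np.argwhere(l==i)[:,::-1].astype(np.float32)
r=cv2.minAreaRect(pts);print(r,onz(d,c[i],.120)[:2])
w=np.array([onz(d,p,.12)[:2] for p in pts])*1000
vx,vy,_,_=cv2.fitLine(w.astype(np.float32),cv2.DIST_L2,0,.01,.01).ravel();print(np.degrees(np.arctan2(vy,vx)))
go((.5375,-.031,.2),-5.4)
E
```

```text
[[121 121 118 117 124  99  44  33  33  21  35  57  75  72  61  64  66  61
   62  56]
 [120 120 120 119 121 113  78  35  33  32  36  90 123 122 116 101  57  60
   63  61]
 [123 118 119 121 123 126 102  41  32  29  23  84 125 119 117 121 101  60
   62  61]
 [122 122 119 121 122 122 114  79  33  31  27  46  96 124 117 118  98  55
   62  58]
 [122 119 119 120 117 117 122  99  45  33  30  20  41  68  78  73  58  58
   62  63]]
[304 214  33   7 129] [319.93023256 216.92248062]
((319.98089599609375, 217.03504943847656), (32.1580696105957, 4.996814250946045), 2.045408248901367) [ 0.53673093 -0.03084727]
85.04358
t 15.05 pos [0.487  0.2761 0.2233] rpy [-1.800e+02  9.000e-02  2.561e+01] F [ 0.2 -0.2 -0.3] w 50.1 j [29.5 17.5  2.2 74.8  0.  93.9]
shift [-3.49 11.95  0.94]
turn [0.    0.001 0.541]
```

Call:
drive_tool(moves=[[[0,0,0],[-0.15,0.5,0],45],[[0,0,0],[-0.3,1,0],40],[[0,0,0],[-0.3,1,0],32],[[0,0,0],[-0.3,1,0],32],[[0,0,0],[-0.3,1,0],32],[[0,0,0],[-0.3,1,0],32],[[0,0,0],[-0.3,1,0],32],[[0,0,0],[-0.3,1,0],32]])

```text
clock: 15.72
ee_pos: [0.517, 0.081, 0.2231]
tcp_rot: [-180.0, 0.1, 25.6]
contact_force: [0.5, 0.3, 0.7]
grip_width: 0.032
```

Call:
drive_tool(moves=[[[0,0,0],[-0.3,1,0],32],[[0,0,0],[-0.3,1,0],32],[[0,0,0],[-0.3,1,0],32],[[0,0,0.1],[-0.2,0.9,0],32],[[0,0,0.11],[0,0,0],32],[[0,0,0.11],[0,0,0],32],[[0,0,0.11],[0,0,0],32],[[0,0,0.11],[0,0,0],32]])

```text
clock: 16.38
ee_pos: [0.5342, -0.0178, 0.2229]
tcp_rot: [180.0, 0.1, -5.7]
contact_force: [0.4, -0.6, 0.0]
grip_width: 0.0318
```

Call:
drive_tool(moves=[[[0,0,0],[0,0,0],32],[[0,0,0],[0,0,0],32]])

```text
clock: 16.55
ee_pos: [0.5345, -0.0173, 0.2233]
tcp_rot: [180.0, 0.1, -5.1]
contact_force: [0.3, 0.4, -0.2]
grip_width: 0.0321
```

```bash
python3 -c "
from h import *
go((.5375,-.031,.15),-5.2)"
```

```text
t 16.55 pos [ 0.5345 -0.0173  0.2233] rpy [ 1.7999e+02  1.1000e-01 -5.1500e+00] F [ 0.3  0.4 -0.2] w 32.1 j [-1.9 15.  -1.3 73.8  0.  93.3]
shift [0.18 0.53 2.93]
turn [0.    0.002 0.001]
```

Call:
drive_tool(moves=[[[0,0,0],[0.18,0.53,0.3],32],[[0,0,0],[0,0,0.7],32],[[0,0,0],[0,0,0.8],32],[[0,0,0],[0,0,0.7],32],[[0,0,0],[0,0,0.4],32],[[0,0,0],[0,0,0],32],[[0,0,0],[0,0,0],32]])

```text
clock: 17.13
ee_pos: [0.5381, -0.0305, 0.1517]
tcp_rot: [-180.0, 0.1, -5.2]
contact_force: [0.3, -0.3, 1.0]
grip_width: 0.0316
```

```bash
python3 -c "
from h import *
e=snap('scene','s15.png');
cv2.imwrite('pics/z15.png',cv2.resize(e['frame'][155:245,260:360,::-1],None,fx=6,fy=6,interpolation=cv2.INTER_CUBIC))
go((.5375,-.031,.105),-5.2)"
```

```text
t 17.1833 pos [ 0.5387 -0.0305  0.1524] rpy [-1.7999e+02 -2.0000e-02 -5.2500e+00] F [-0.1  1.   1. ] w 32.0 j [-3.2 17.5 -8.5 64.   0.  92. ]
shift [-0.05  0.03  1.9 ]
turn [-0.    -0.    -0.001]
```

View pics/z15.png

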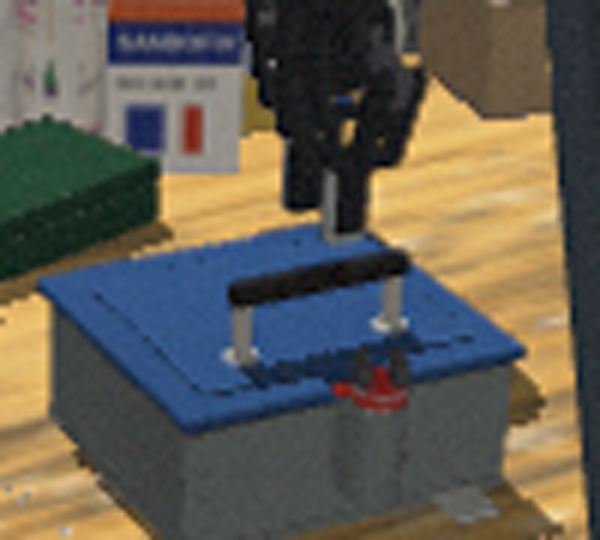

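Call:
drive_tool(moves=[[[0,0,0],[-0.05,0.02,0.4],32],[[0,0,0],[0,0,0.5],32],[[0,0,0],[0,0,0.5],32],[[0,0,0],[0,0,0.3],32],[[0,0,0],[0,0,0.15],32],[[0,0,0],[0,0,0],32],[[0,0,0],[0,0,0],32]])

```text
clock: 17.77
ee_pos: [0.5375, -0.0308, 0.1062]
tcp_rot: [-180.0, -0.0, -5.3]
contact_force: [0.6, 0.1, -0.6]
grip_width: 0.0318
```

```bash
python3 -c "
from h import *
e=snap('scene','s16.png');
cv2.imwrite('pics/z16.png',cv2.resize(e['frame'][155:245,260:360,::-1],None,fx=6,fy=6,interpolation=cv2.INTER_CUBIC))
go((.5375,-.031,.105),-5.2)"
```

```text
t 17.8167 pos [ 0.5376 -0.0308  0.1063] rpy [-1.7999e+02 -6.0000e-02 -5.3200e+00] F [-0.2 -0.4 -0. ] w 31.8 j [ -3.3  19.4 -13.   57.6   0.   92. ]
shift [-0.    0.01  0.05]
turn [-0.    -0.001 -0.002]
```

View pics/z16.png

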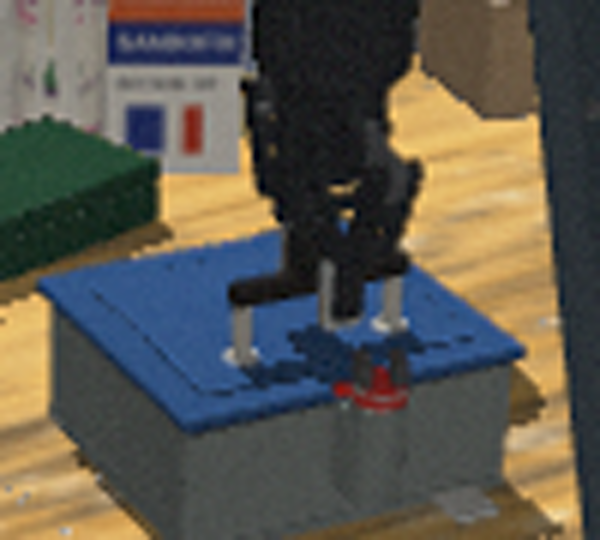

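Call:
drive_tool(moves=[[[0,0,0],[0,0,0],20],[[0,0,0],[0,0,0],10],[[0,0,0],[0,0,0],0],[[0,0,0],[0,0,0],0],[[0,0,0],[0,0,0],0],[[0,0,0],[0,0,0],0]])

```text
clock: 18.32
ee_pos: [0.5369, -0.0308, 0.1063]
tcp_rot: [-180.0, -0.0, -5.3]
contact_force: [-2.5, 0.4, 4.9]
grip_width: 0.0116
```

```bash
python3 -c "
from h import *
go(None)"
```

```text
t 18.3167 pos [ 0.5369 -0.0308  0.1063] rpy [-1.7999e+02 -1.0000e-02 -5.3200e+00] F [-2.5  0.4  4.9] w 11.6 j [ -3.3  19.4 -13.   57.6   0.   92. ]
```

Call:
drive_tool(moves=[[[0,-0.01,0],[0.013,0,-0.05],0],[[0,-0.01,0],[0.013,0,-0.05],0],[[0,-0.01,0],[0.013,0,-0.05],0]])

```text
clock: 18.57
ee_pos: [0.5374, -0.0308, 0.1085]
tcp_rot: [-180.0, 1.9, -5.3]
contact_force: [-1.7, -0.3, -11.7]
grip_width: 0.0119
```

```bash
python3 -c "
from h import *
go(None)"
```

```text
t 18.5667 pos [ 0.5374 -0.0308  0.1085] rpy [-179.99    1.89   -5.33] F [ -1.7  -0.3 -11.7] w 11.9 j [ -3.3  20.6 -10.8  60.5   0.1  92. ]
```

Call:
drive_tool(moves=[[[0,-0.01,0],[0.013,0,-0.05],0],[[0,-0.01,0],[0.013,0,-0.05],0],[[0,-0.01,0],[0.013,0,-0.05],0],[[0,0,0],[0,0,0],0]])

```text
clock: 18.9
ee_pos: [0.5389, -0.031, 0.1134]
tcp_rot: [-180.0, 3.6, -5.3]
contact_force: [-5.2, 0.6, 0.6]
grip_width: 0.0119
```

```bash
python3 -c "
from h import *
go(None)"
```

```text
t 18.9 pos [ 0.5389 -0.031   0.1134] rpy [-179.99    3.56   -5.33] F [-5.2  0.6  0.6] w 11.9 j [-3.4 21.7 -8.4 63.5  0.1 92. ]
```

Call:
drive_tool(moves=[[[0,-0.01,0],[0.01,0,-0.05],0],[[0,-0.01,0],[0.01,0,-0.05],0],[[0,-0.01,0],[0.01,0,-0.05],0],[[0,-0.01,0],[0.01,0,-0.05],0],[[0,-0.01,0],[0.01,0,-0.05],0],[[0,-0.01,0],[0.01,0,-0.05],0],[[0,-0.01,0],[0.01,0,-0.05],0],[[0,0,0],[0,0,0],0]])

```text
clock: 19.57
ee_pos: [0.5418, -0.0312, 0.1217]
tcp_rot: [-180.0, 7.5, -5.3]
contact_force: [-5.5, 1.0, 1.7]
grip_width: 0.0116
```

```bash
python3 -c "
from h import *
e=snap('scene','s17.png');
cv2.imwrite('pics/z17.png',cv2.resize(e['frame'][155:285,200:360,::-1],None,fx=5,fy=4.6,interpolation=cv2.INTER_CUBIC))
go(None)"
```

```text
t 19.6167 pos [ 0.5417 -0.0312  0.1216] rpy [-179.99    7.53   -5.33] F [-5.5  0.9  1.8] w 12.1 j [-3.4 24.4 -3.  70.   0.3 91.9]
```

View pics/z17.png

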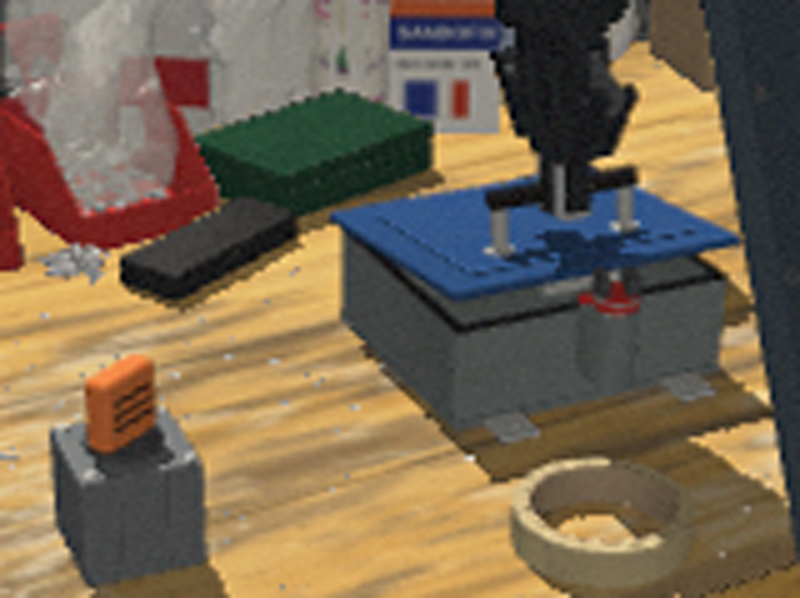

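Call:
drive_tool(moves=[[[0,0,0],[0,0,0],0],[[0,0,0],[0,0,0],0],[[0,0,0],[0,0,0],0],[[0,0,0],[0,0,0],0],[[0,0,0],[0,0,0],0],[[0,0,0],[0,0,0],0]])

```text
clock: 20.12
ee_pos: [0.5417, -0.0312, 0.1215]
tcp_rot: [-180.0, 7.5, -5.3]
contact_force: [-4.6, 1.5, 0.7]
grip_width: 0.0119
```

```bash
python3 - <<'E'
from h import *
import pickle
a,b=pickle.load(open('d0.pkl','rb'))
go(None);print(env.observe()['joint_velocities'].round(3))
d=snap('top','t18.png')
cv2.imwrite('pics/z18.png',cv2.resize(d['frame'][160:310,110:450,::-1],None,fx=2.3,fy=2.3,interpolation=cv2.INTER_CUBIC))
for n,(u0,v0,u1,v1) in dict(tape=(130,215,168,250),key=(198,222,234,258),mug=(380,208,425,255)).items():
    print(n,np.abs(d['frame'][v0:v1,u0:u1].astype(int)-b['frame'][v0:v1,u0:u1]).mean().round(1))
E
```

```text
t 20.1167 pos [ 0.5417 -0.0312  0.1215] rpy [-179.99    7.48   -5.33] F [-4.6  1.5  0.7] w 11.9 j [-3.4 24.4 -3.1 70.   0.3 91.9]
[-0.039  0.012  0.025 -0.065 -0.028 -0.071]
tape 5.1
key 6.3
mug 6.2
```

View pics/z18.png

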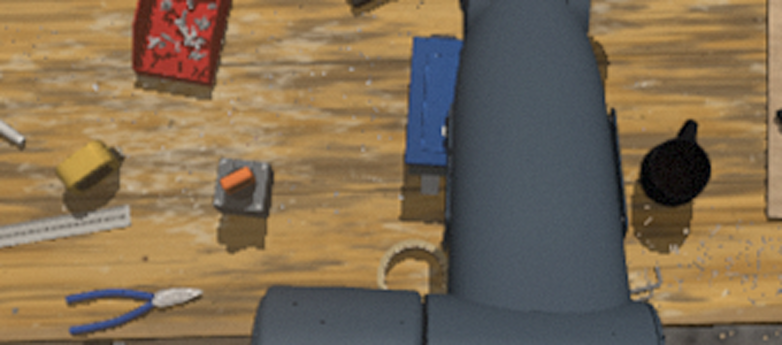

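```bash
python3 -c "
from h import *
print(env.finish_job());go(None)"
```

```text
the job is handed in; nothing more can be done
None
the job is handed in; nothing more can be done
```

The job is handed in at about 20 s of the 62 s allowed, with every step carried out. `finish_job` gives no verdict, so what follows rests on my own checks.

- **Clip:** I took the key from its block and turned the clip with the blade until it met the stop. In the top picture the slot stands at about 1.10 rad (needs above 1.0). The slot angle is read by eye from a coarse picture. A rougher reading of the red arm in the scene picture came out larger, so the two disagree by several degrees, but both are past 1.0.
- **Key:** It stands upright in its block, let go, with its flange down on the block's top in both views.
- **Lid:** I took the handle and eased the lid up along its arc. The seal pulled with about 12 N at my last reading before it let go, and the lid did not fly open. It is held still at about 0.12 rad, worked out from a 15 mm rise at the handle, so roughly 2 cm ajar at the front.
- **Mug and tape measure:** Their patches in the top picture differ from the start only by about image noise, so neither appears to have moved.

Two readings were a little off. The grip opening on the 14 mm handle bar read about 12 mm, though the hold did not slip. A side force of about 5 N stays on the gripper while it holds the lid, well under the limits.

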